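# Push a carton down the guide-rail lane onto the weighing pan and store its weight

## Robot

A 6-joint arm with a two-finger parallel gripper is mounted at the origin on the work surface. World frame = base frame: x ahead of the robot, y to its left, z up, the work surface at z = 0. Lengths are in mm, angles in rad, forces in N, time in s.
With the tool pointing down it reaches from about 325 to 900 mm from the base axis. Payload 3.5 kg.
Tool frame: the origin (TCP) lies at the very end of the fingers, on their centre line; the grasp point (between the pads) lies 19 mm behind it; z points along the fingers, y is the line along which they close (so a half turn about z gives the same grasp; the last joint's range is limited). The gripper opens to 85 mm and grips with 20 to 120 N. Pads are 22 mm wide; open, the fingers measure 114 mm over their backs; the gripper's body (76 mm by 85 mm) begins 54 mm behind the grasp point. The pads swing forward as they close: fully open they stand 13 mm farther back than shut.
Start: joints at [1.095, 0.276, -0.026, 1.268, 0, 1.467], TCP at [227.646, 582.064, 231.313] pointing down, gripper open.
Joint ranges: [-3.12, 3.12], [-0.85, 1.88], [-1.08, 1.24], [-1.95, 2.15], [-1.57, 1.53], [-3.14, 3.14]. Speed limits (rad/s): [2.57, 2.57, 3.14, 3.14, 3.14, 3.14].

## Interface

Orientations are given as a unit quaternion [x, y, z, w].
In Python, from plant import robot, inverse_kinematics, eyes, ticket gives the robot as it stands. The module is installed in compiled form; this text tells all that it offers. Calls block until the motion is done:
- robot.reach(position, orientation): joint-space move of the TCP to a pose.
- robot.move_straight(position, v=150, rotation=None, stop_force=None): straight line of the TCP; rotation=None keeps the orientation; v is the mean speed in mm/s. With stop_force (N) it stops when the force on the tool has changed by that much, and returns True; else False.
- robot.move_joints(angles): joint-space move.
- robot.open_jaws() and robot.close_gripper(strength=None): open the fingers fully, or close them until they stop; strength is the grip in N (None keeps the last).
- robot.hold(seconds).
- inverse_kinematics(position, orientation): joint angles nearest the present ones, or None.
- robot.get_state(): the state.
- eyes.get_image(name): name is "scene" or "top"; returns a dict with "pixels" (400x640x3 uint8, red, green, blue), "K" (3x3 intrinsics, pixels), "world_from_camera" (4x4, takes a point from camera to world coordinates). Camera axes: x right, y down, z forward; pixel columns grow to the right and rows downward; lengths in mm; the calibration is good to about 2 mm. A picture is of the moment at which its call begins. There is no depth.
A pose or a line that the arm cannot do raises robot.IKError and nothing moves.
- ticket.close_job(): hands the job in; it is judged then, once.
The state is a dict: "time": time; "joints": joint angles; "qvel": joint speeds; "tau": joint torques, N m; "tool_pos": TCP position; "tcp_rot": TCP orientation; "force": force on the tool from outside, world axes, zero at the start; "ft_torque": the same for the moment, N m; "gripper_width": finger opening in mm; "finger_force": force on a finger pad.
Only numpy, scipy, OpenCV 4.12 (cv2) and the standard library are available. Lean on these libraries where they do the work, as an engineer would, in place of code of your own. Each camera call takes 0.05 s, during which the arm holds its last target. There are 200 camera calls.

## Task

Weigh the carton that stands on the infeed plate: without gripping or lifting it, slowly push it down the lane between the guide rails, never letting it touch either rail, until it stands wholly on the weighing pan. Take your hand off it, then press the round key on the terminal fully down to store the weight and let the key go. Leave everything else where it stands.

Things in the scene. Friction and masses are not known exactly. Their poses are not given: they have to be found in the camera images.
- carton: the filled white carton to be weighed, standing on the infeed plate before the mouth of the guide rails; 92 mm wide (its x), 120 mm long (its y, the way it travels), 70 mm tall, rigid, 0.3 to 0.65 kg; origin at the centre of its underside. It starts somewhat off the lane's centre line and askew, and slides on the plates with ordinary dry friction (about 0.6)
- lane: the weighing lane's fixed frame, 216 mm wide (x) by 620 mm long (y) on feet; origin on the bench (z = 0) under its middle, on the lane's centre line. Its +y axis is the direction of travel: infeed plate from y -310 to +20 mm, weighing pan +25 to +215, outfeed plate +220 to +310, all with their flat tops flush at 60 mm above the bench
- infeed: grey infeed slide plate, 171 mm wide, 330 mm long; origin 60 mm below the centre of its top, axes as the lane's
- pan: bare light metal weighing pan in the lane, 166 mm wide (x), 190 mm long (y), 5 mm gaps before and after; origin 60 mm below the centre of its top, axes as the lane's
- pan_top (a point): centre of the weighing pan's top surface, axes as the lane's
- outfeed: short grey outfeed plate after the pan, 171 mm wide, 90 mm long; origin 60 mm below the centre of its top
- rail_near: guide rail on the robot's side: round steel bar 10 mm thick, its axis 62 mm from the centre line and 82 mm above the bench (top at 87), from y -95 to +305 mm of the lane; its infeed end flares outward to 82 mm off the centre line at y -135 mm. Carried outside the lane, 97 mm off the centre line, by three posts reaching 107 mm above the bench (lane y -70, 115, 285). Origin and axes are those of the lane
- rail_far: the same guide rail on the far side, mirrored; 114 mm clear between the two bars, so the carton has 11 mm to spare on each side. Origin and axes are those of the lane
- terminal: fixed weighing terminal on the bench beyond the far rail, grey, 110 mm deep (x) by 160 mm wide (y), key ledge 40 mm high on the robot's side, sloping dark display behind it up to about 80 mm high; origin on the bench under its middle
- key_top (a point): centre of the top of the terminal's one raised round key (30 mm across), about 62 mm above the bench, on the ledge's right-hand part; it is pressed straight down
- key (a joint): travel of the key in metres: 0 up, 0.006 fully down; a spring key that takes about 5 N and comes back up
- next_carton: the next carton, same as the first (92 x 120 x 70 mm), standing on the bench beyond the lane's infeed end; leave it; origin at the centre of its underside
- check_weight: 500 g steel knob weight, 42 mm across, 66 mm tall, standing on the bench just beyond the far guide rail; leave it; origin at the centre of its underside
- sample_bottle: white capped bottle, 52 mm across, 95 mm tall, on the bench just before the infeed end of the lane; leave it; origin at the centre of its underside
- beaker: glass beaker, 72 mm across, 100 mm tall, on the bench beyond the far rail, left of the terminal; leave it; origin at the centre of its underside
- spatula: steel lab spatula, 175 mm long, 9 mm thick, lying on the bench past the outfeed end of the lane; leave it; origin at the centre of its underside

How it is judged (in metres and radians):
On the way, in this order (a step that is already met when the one before it is completed fails the run):
1. the carton has entered between the guide rails, standing on the infeed plate (y of carton in the frame of lane between -0.1 and 0.02 m and x of carton in the frame of lane between -0.012 and 0.012 m and z of carton in the frame of lane between 0.055 and 0.066 m), for 0.05 s.
2. the carton stands still and wholly on the weighing pan, touched by nothing else (y of carton in the frame of pan_top between -0.034 and 0.034 m and z of carton in the frame of pan_top between -0.003 and 0.003 m and contact force between carton and pan above 1 N and contact force between carton and infeed below 0.05 N and contact force between carton and outfeed below 0.05 N and contact force between carton and the fingers below 0.05 N and contact force between carton and the arm below 0.05 N and contact force between carton and rail_near below 0.05 N and contact force between carton and rail_far below 0.05 N and linear speed of carton below 0.01 m/s and angle between carton's own z axis and vertical below 0.03 rad), for 0.3 s.
3. the key is pressed down while the carton stands alone on the pan (all of step 2 and value of joint key above 0.0045 m), for 0.05 s.
At the end, for the whole second after the job is handed in: The carton stands at rest and upright with its whole underside on the weighing pan (its centre within 34 mm of the pan's centre along the lane), touching neither rails, infeed nor outfeed plate nor the robot; the key, having been pressed at least 4.5 mm down with the carton standing so, is back up (all of step 2 and value of joint key below 0.0015 m).
It fails at once if the carton touches a guide rail (contact force between carton and rail_near above 0.1 N or contact force between carton and rail_far above 0.1 N).
It fails at once if the carton is lifted or carried (more than 8 mm off the plates) (z of carton in the frame of lane above 0.068 m).
It fails at once if the carton is tipped or falls off the lane (angle between carton's own z axis and vertical above 0.15 rad or z of carton in the frame of lane below 0.05 m).
It fails at once if the carton is shoved fast (over 0.3 m/s) (linear speed of carton above 0.3 m/s).
It fails at once if another thing on the bench is moved more than 15 mm (distance of any of next_carton, check_weight, sample_bottle, beaker, spatula from where it was at the start of the episode above 0.015 m).
It also fails if it takes over 72 s, if anything falls off the work surface, if the arm or the gripper's body presses on something with over 40 N, if the wrist force passes 120 N, or if a joint passes its speed limit or range.

## Working session

There is one attempt and no reset: what is moved stays moved. The work goes in short steps, each a Python script; the robot and the scene stay as the last script left them, time stands still between calls to the robot, and variables do not carry over. Pictures are saved under pics/ and viewed, at most 10 in all, crops included, and the job is handed in when it is done.

```bash
mkdir -p pics
python3 - <<'E'
from plant import robot, eyes
import cv2,numpy as np
for n in("scene","top"):
    d=eyes.get_image(n); cv2.imwrite(f"pics/{n}0.png",d["pixels"][:,:,::-1])
    np.savez(f"{n}0.npz",**d); print(n,d["K"].round(1).tolist(),d["world_from_camera"].round(3).tolist())
s=robot.get_state();print(s["time"],s["tcp_rot"],s["force"])
E
```

```text
scene [[433.4, 0.0, 320.2], [0.0, 433.4, 199.9], [0.0, 0.0, 1.0]] [[0.531, 0.567, -0.63, 1396.034], [0.847, -0.336, 0.412, -536.049], [0.022, -0.752, -0.658, 964.001], [0.0, 0.0, 0.0, 1.0]]
top [[428.8, 0.0, 316.1], [0.0, 428.8, 200.7], [0.0, 0.0, 1.0]] [[0.035, -0.976, 0.214, 345.469], [-0.999, -0.033, 0.011, 22.886], [-0.004, -0.214, -0.977, 1070.496], [0.0, 0.0, 0.0, 1.0]]
0.1 [ 1.85326303e-01  9.82676483e-01 -1.00042898e-03 -3.01905907e-04] [ 0.7208326  -0.87399319 -0.75377029]
```

View pics/top0.png

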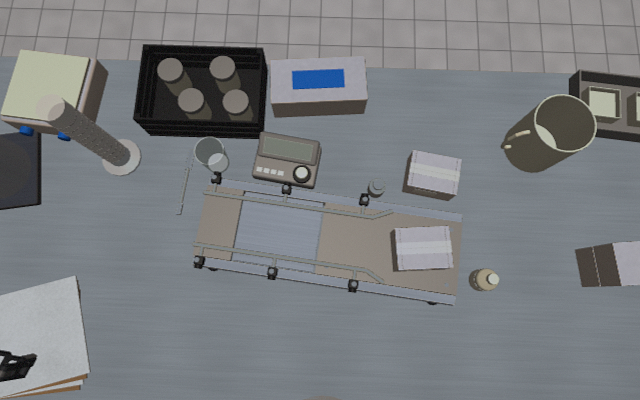

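View pics/scene0.png

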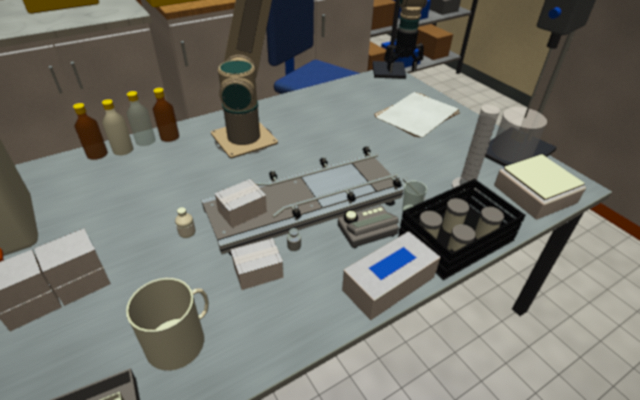

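The top view shows the lane from about (460,255) to (198,225), the carton at (423,248), the terminal at (287,160) with its key at (302,173), and the bottle at (486,280). I'll zoom in to choose features.

Run:
```python
import cv2,numpy as np
p=np.load("top0.npz")["pixels"]
cv2.imwrite("pics/c1.png",cv2.resize(p[125:310,190:390,::-1],None,fx=4,fy=3.2,interpolation=cv2.INTER_CUBIC)[:592])
cv2.imwrite("pics/c2.png",cv2.resize(p[170:320,330:520,::-1],None,fx=4,fy=4,interpolation=cv2.INTER_CUBIC))
for c,r in((280,230),(340,240),(423,247),(423,230),(380,300),(220,220),(302,173),(408,236),(445,260)):print(c,r,p[r,c])
```

```text
280 230 [136 141 153]
340 240 [142 136 129]
423 247 [175 178 180]
423 230 [166 163 173]
380 300 [124 128 136]
220 220 [139 130 125]
302 173 [186 191 191]
408 236 [167 167 176]
445 260 [162 161 168]
```

View pics/c1.png

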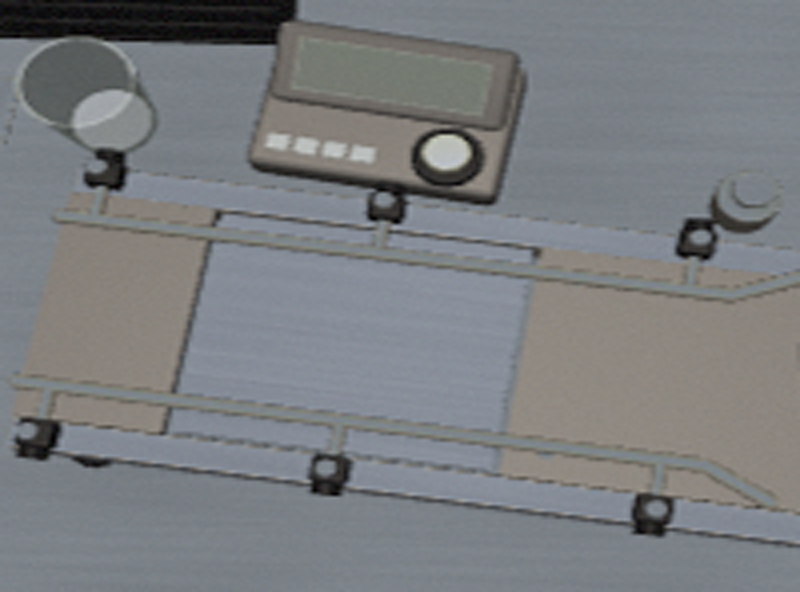

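View pics/c2.png

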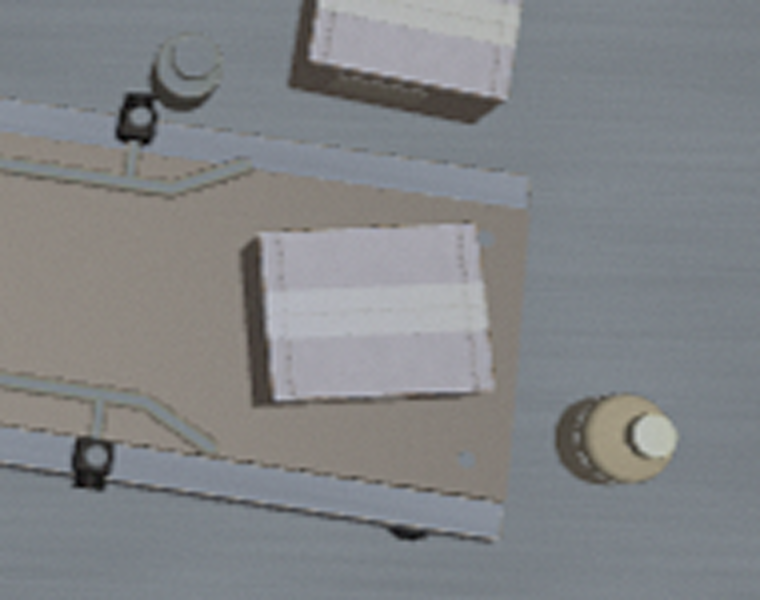

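The crops show the rail bends at c2 (172,189) and (145,400), the post caps, the carton's top corners at c2 (258,233), (475,224), (494,390), (273,401), and the key at c1 (446,153). Next I fit the lane and carton poses.

```bash
cat > h.py <<'E'
import cv2,numpy as np
from scipy.spatial.transform import Rotation as R
def ray(d,px,z):
    px=np.atleast_2d(np.array(px,float)); M=d["world_from_camera"]
    v=np.c_[px,np.ones(len(px))]@np.linalg.inv(d["K"]).T@M[:3,:3].T
    t=M[:3,3]; return (t+v*((z-t[2])/v[:,2])[:,None])[:,:2]
def carton(d,seed):   # pose of the carton from its top face (bright), z=130; seed = pixel on the top
    g=cv2.GaussianBlur(d["pixels"],(3,3),0).min(2)
    m=(g>147).astype(np.uint8)
    m=cv2.morphologyEx(m,cv2.MORPH_OPEN,np.ones((5,5)))
    n,l=cv2.connectedComponents(m); k=l[int(seed[1]),int(seed[0])]
    c=max(cv2.findContours((l==k).astype(np.uint8),cv2.RETR_EXTERNAL,cv2.CHAIN_APPROX_NONE)[0],key=len)
    return cv2.minAreaRect(ray(d,c[:,0],130).astype(np.float32)),k
def to_lane(L,p): return (np.atleast_2d(p)-L[:2])@R.from_euler('z',L[2]).as_matrix()[:2,:2]
def to_world(L,p): return np.atleast_2d(p)@R.from_euler('z',L[2]).as_matrix()[:2,:2].T+L[:2]
E
python3 - <<'E'
from h import *
d=np.load("top0.npz")
rp=[(373,217.25),(366.25,270),(392.5,210.75),(383,281.75),(203.75,192.2),(193.25,243.75)]
rl=[(62,-95),(-62,-95),(82,-135),(-82,-135),(62,305),(-62,305)]
pp=[(365.75,199.5),(354.25,284.5),(286.5,189.1),(272.5,271.9),(215,177.5),(200,260)]
pl=[(97,-70),(-97,-70),(97,115),(-97,115),(97,285),(-97,285)]
W=np.r_[ray(d,rp,84.5),ray(d,pp,107)];l=np.array(rl+pl,float)
Rm,_=R.align_vectors(np.c_[W-W.mean(0),W[:,0]*0],np.c_[l-l.mean(0),W[:,0]*0])
th=Rm.as_euler('zyx')[0]; Rm=R.from_euler('z',th).as_matrix()[:2,:2]
L=np.r_[W.mean(0)-Rm@l.mean(0),th]; print("lane",L); np.save("lane.npy",L)
print((to_lane(L,W)-l).round(1).tolist())
c=ray(d,[(394.5,228.25),(448.75,226),(453.5,267.5),(398.25,270.25)],130)
cl=to_lane(L,c);print("corners lane",cl.round(1).tolist(),cl.mean(0)); 
print("sides",np.linalg.norm(np.roll(c,-1,0)-c,axis=1))
e=cl[0]-cl[1]+cl[3]-cl[2];print("ang",np.degrees(np.arctan2(-e[0],e[1])))
r,k=carton(d,(423,247));print(r,k,to_lane(L,r[0]))
print("key",ray(d,[(301.5,172.8)],62), to_lane(L,ray(d,[(301.5,172.8)],62)))
print("bottle,cw", to_lane(L,ray(d,[(494,279)],95)),to_lane(L,ray(d,[(377.5,186)],60)))
print("next", to_lane(L,ray(d,[(433,170)],130)))
E
```

```text
lane [ 4.75415631e+02  4.79444720e-01 -1.13865589e-01]
[[-0.1, 1.0], [0.8, 1.5], [2.0, -2.3], [0.4, 0.9], [0.7, 4.2], [1.2, 3.3], [-0.8, -0.2], [-1.1, 1.1], [-3.3, -0.8], [-0.7, -0.9], [-0.4, -1.5], [1.2, -6.1]]
corners lane [[35.5, -139.3], [58.2, -257.5], [-31.1, -275.2], [-54.7, -157.4]] [   1.96073045 -207.38304292]
sides [120.34249761  91.06804426 120.12998069  91.98905518]
ang 11.101399049077942
((455.4017028808594, -205.95660400390625), (90.78565216064453, 119.46015167236328), 4.4740447998046875) 44 [[   3.5708769  -207.37321036]]
key [[634.7088285   72.41076891]] [[150.08884962  89.56436434]]
bottle,cw [[ -39.44127809 -377.2562927 ]] [[144.90896822 -98.10916685]]
next [[ 181.72470376 -211.39483505]]
```

```bash
cat >> h.py <<'E'
from plant import robot,eyes,inverse_kinematics,ticket
L=np.load("lane.npy"); L[:2]=to_world(L,(.6,0))[0]
def pos(x,y,z): return [*to_world(L,(x,y))[0],z]
def down(a): return (R.from_euler('z',L[2]+a)*R.from_euler('x',np.pi)).as_quat()
def see(seed=None,name=None):
    d=eyes.get_image("top")
    if name: cv2.imwrite(f"pics/{name}.png",cv2.resize(d["pixels"][100:330,180:520,::-1],None,fx=2.3,fy=2.3))
    if seed is None: return d
    r,k=carton(d,seed); (w,h),a=r[1],r[2]
    a=a-90 if w>h else a
    a=(a-np.degrees(L[2])+45)%90-45
    print("carton lane",to_lane(L,r[0]).round(1),"size",np.round(r[1],1),"yaw",round(a,2),"t",robot.get_state()["time"]); return d
E
python3 - <<'E'
from h import *
for a in(0,np.pi,np.pi/2,-np.pi/2):
    for p in ((82,-207,250),(82,-207,92),(-80,-207,92),(0,-290,82),(0,40,82)):
        q=inverse_kinematics(pos(*p),down(a)); print(round(a,1),p,None if q is None else np.round(q,2))
q=[inverse_kinematics([634.7,72.4,z],down(np.pi/2)) for z in(62,120)];print(q)
E
```

```text
0 (82, -207, 250) [-0.49  0.18 -0.11  1.28  0.    2.76]
0 (82, -207, 92) [-0.49  0.3  -0.31  0.96  0.    2.76]
0 (-80, -207, 92) [-0.64  0.04 -0.63  0.9   0.    2.62]
0 (0, -290, 82) [-0.7   0.23 -0.42  0.91  0.    2.56]
0 (0, 40, 82) [-0.05  0.16 -0.52  0.89  0.   -3.08]
3.1 (82, -207, 250) [-0.49  0.18 -0.11  1.28  0.   -0.38]
3.1 (82, -207, 92) [-0.49  0.3  -0.31  0.96  0.   -0.38]
3.1 (-80, -207, 92) [-0.64  0.04 -0.63  0.9   0.   -0.52]
3.1 (0, -290, 82) [-0.7   0.23 -0.42  0.91  0.   -0.58]
3.1 (0, 40, 82) [-0.05  0.16 -0.52  0.89  0.    0.06]
1.6 (82, -207, 250) [-0.49  0.18 -0.11  1.28  0.    1.19]
1.6 (82, -207, 92) [-0.49  0.3  -0.31  0.96  0.    1.19]
1.6 (-80, -207, 92) [-0.64  0.04 -0.63  0.9   0.    1.05]
1.6 (0, -290, 82) [-0.7   0.23 -0.42  0.91  0.    0.99]
1.6 (0, 40, 82) [-0.05  0.16 -0.52  0.89  0.    1.63]
-1.6 (82, -207, 250) [-0.49  0.18 -0.11  1.28  0.   -1.95]
-1.6 (82, -207, 92) [-0.49  0.3  -0.31  0.96  0.   -1.95]
-1.6 (-80, -207, 92) [-0.64  0.04 -0.63  0.9   0.   -2.09]
-1.6 (0, -290, 82) [-0.7   0.23 -0.42  0.91  0.   -2.16]
-1.6 (0, 40, 82) [-0.05  0.16 -0.52  0.89  0.   -1.51]
[array([ 0.01243832,  0.42915807, -0.19025928,  0.95137898,  0.        ,
        1.69710024]), array([ 0.01243832,  0.37476084, -0.13475047,  1.06128502,  0.        ,
        1.69710024])]
```

Run:
```python
from h import *
robot.reach(pos(84,-207,230),down(np.pi))
robot.move_straight(pos(84,-207,92),v=100)
f0=robot.get_state()["force"]
robot.move_straight(pos(60,-207,92),v=35)
print("f",robot.get_state()["force"]-f0)
robot.move_straight(pos(75,-207,92),v=80)
robot.move_straight(pos(75,-207,230),v=200)
robot.reach(pos(-80,60,230),down(np.pi))
d=see((423,247),"s1")
```

```text
f [-0.07253651 -0.45342918 -0.24645035]
carton lane [[  -2.2 -205.7]] size [ 89.7 119.9] yaw 8.49 t 7.875
```

View pics/s1.png

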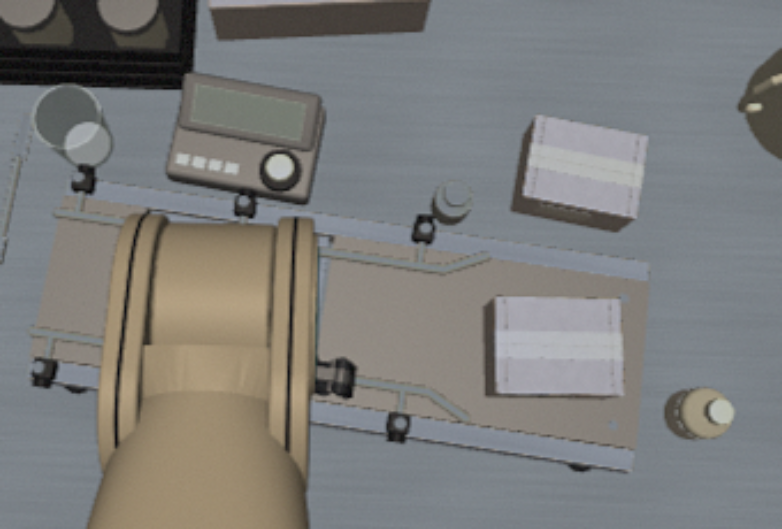

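The carton is now at x −2, yaw 8.5° (top face at about (558,345) in the picture), so the finger half-width is about 9 mm. I'll push from the near side until flush, then finish from the far side.

Run:
```python
from h import *
robot.reach(pos(-82,-206,180),down(np.pi))
robot.move_straight(pos(-82,-206,92),v=120)
robot.move_straight(pos(-66,-206,92),v=80)
robot.move_straight(pos(-40,-206,92),v=30)
robot.move_straight(pos(-55,-206,92),v=80)
robot.move_straight(pos(-55,-206,190),v=200)
robot.move_straight(pos(-55,0,190),v=250)
d=see((423,247))
robot.move_straight(pos(84,-100,190),v=250)
robot.move_straight(pos(84,-206,190),v=250)
robot.move_straight(pos(84,-206,92),v=120)
robot.move_straight(pos(74,-206,92),v=80)
robot.move_straight(pos(55.2,-206,92),v=30)
robot.move_straight(pos(70,-206,92),v=80)
robot.move_straight(pos(70,-206,190),v=200)
robot.move_straight(pos(40,0,190),v=250)
d=see((423,247),"s2")
```

```text
carton lane [[  19.  -210.6]] size [119.6  90.5] yaw -0.05 t 13.175
carton lane [[  -0.4 -210.5]] size [119.4  90.4] yaw 0.21 t 18.6083
```

Run:
```python
from h import *
robot.close_gripper(20)
robot.reach(pos(0,-120,190),down(np.pi/2))
robot.move_straight(pos(0,-295,190),v=250)
robot.move_straight(pos(0,-295,82),v=120)
robot.move_straight(pos(0,-286,82),v=50)
robot.move_straight(pos(0,-235,82),v=45)
print(robot.get_state()["force"])
robot.move_straight(pos(0,-250,82),v=100)
robot.move_straight(pos(0,-270,190),v=250)
robot.move_straight(pos(90,-330,230),v=250)
d=see((405,247),"s3")
```

```text
[-0.4591722   0.87402319 -0.96298981]
carton lane [[  -0.6 -161.1]] size [120.6  91. ] yaw 0.21 t 25.6417
```

View pics/s3.png

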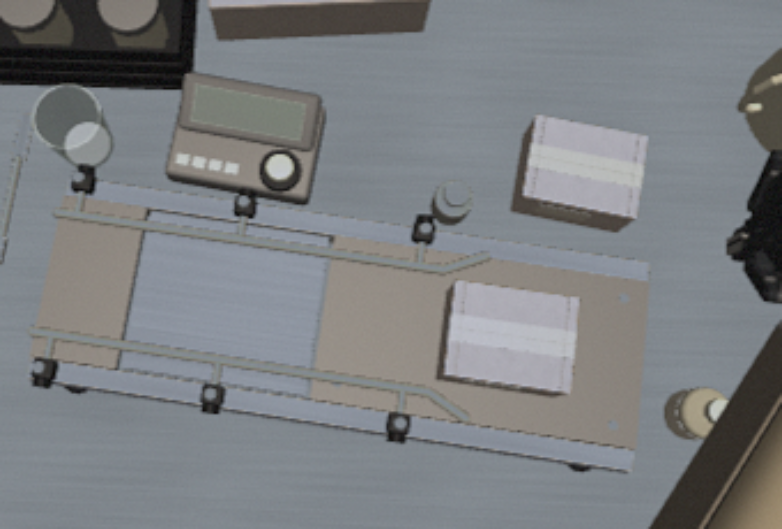

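The picture shows the carton straight and centred before the flare, with its top at about (512,337). I'll push on to mid-lane, check, then go to the pan.

Run:
```python
from h import *
robot.move_straight(pos(-.5,-262,190),v=250)
robot.move_straight(pos(-.5,-255,82),v=150)
robot.move_straight(pos(-.5,-238,82),v=50)
robot.move_straight(pos(-.5,-110,82),v=60)
robot.move_straight(pos(-.5,-120,82),v=60)
robot.move_straight(pos(-.5,-160,190),v=250)
robot.move_straight(pos(40,-290,230),v=300)
d=see((350,240),"s4")
```

```text
carton lane [[ -0.5 -35.7]] size [123.3  91.1] yaw 0.21 t 31.525
```

Run:
```python
from h import *
robot.move_straight(pos(-.5,-140,190),v=300)
robot.move_straight(pos(-.5,-130,82),v=150)
robot.move_straight(pos(-.5,-113,82),v=60)
robot.move_straight(pos(-.5,45,82),v=60)
robot.move_straight(pos(-.5,30,82),v=50)
robot.move_straight(pos(-.5,-20,200),v=250)
robot.move_straight(pos(40,-200,230),v=300)
d=see((280,225),"s5")
```

```text
carton lane [[ -0.4 120.5]] size [121.   91.2] yaw 0.21 t 38.2417
```

View pics/s5.png

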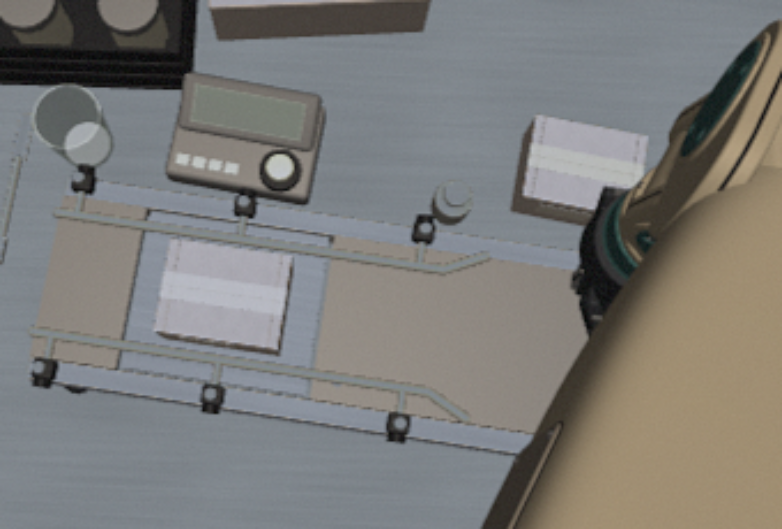

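The carton stands wholly on the pan, centred with its top at about (224,295). Next is the key, at about (280,168).

Run:
```python
from h import *
robot.reach([634.7,72.4,200],down(np.pi/2))
robot.move_straight([634.7,72.4,75],v=120)
r=robot.move_straight([634.7,72.4,51],v=20,stop_force=14)
s=robot.get_state();print(r,s["tool_pos"],s["force"])
robot.hold(.3)
s=robot.get_state();print(s["tool_pos"],s["force"])
robot.move_straight([634.7,72.4,200],v=120)
robot.move_straight(pos(100,-200,230),v=300)
d=see((280,225),"s6")
```

```text
True [634.65059909  72.41105185  56.17389085] [-1.14688716  0.41424509  5.16718658]
[634.61009519  72.41333356  56.07121879] [-0.54219452 -0.45597432  4.368538  ]
carton lane [[ -0.4 120.7]] size [120.7  91.2] yaw 0.21 t 44.3833
```

View pics/s6.png

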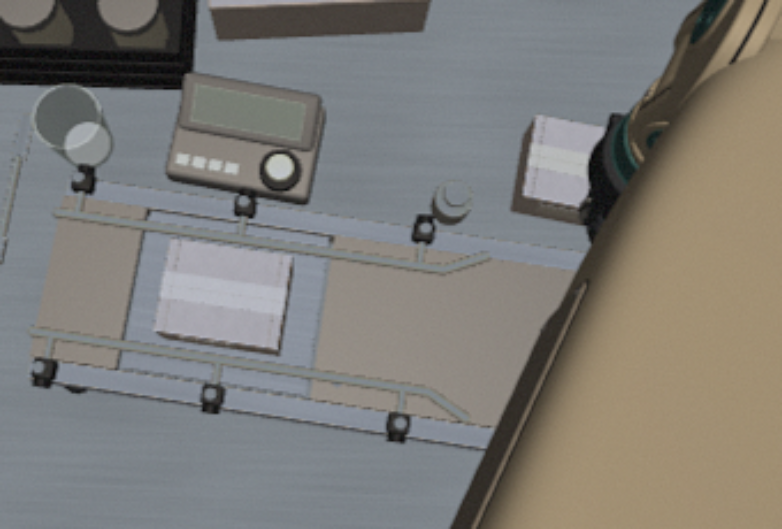

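The carton hasn't moved and the key is back up. The force eased to about 5 N while I held the key, so I can't be sure it reached the bottom. I'll press once more, against the hard stop.

Run:
```python
from h import *
robot.reach([634.7,72.4,150],down(np.pi/2))
robot.move_straight([634.7,72.4,68],v=120)
robot.hold(.3); print(robot.get_state()["force"])
for z in (60,58,56,55,54,53,52):
    r=robot.move_straight([634.7,72.4,z],v=12,stop_force=30)
    s=robot.get_state();print(z,r,s["tool_pos"][2],s["force"][2])
    if r or s["force"][2]>16: break
robot.hold(.2)
robot.move_straight([634.7,72.4,200],v=120)
robot.move_straight(pos(100,-200,230),v=300)
see((280,225))
```

```text
[0.32801404 0.16397306 0.62103749]
60 False 60.16300877354608 2.4573717438827396
58 False 58.11616245253613 3.217263550909409
56 False 56.1253949910604 4.60124210020767
55 False 55.998696464442084 9.769454723120761
54 False 55.886184226181186 13.658609229450377
53 False 55.807659138811914 18.528888919080224
carton lane [[ -0.4 120.7]] size [120.7  91.2] yaw 0.21 t 51.6417
```

The second press hit a hard stop at z = 56.0 mm, so the key went fully down, and the carton did not move.

```bash
python3 -c "
from plant import ticket
print(ticket.close_job())"
```

```text
the job is handed in; nothing more can be done
None
```

The job is handed in: the carton stands about 1 mm off the pan's centre along the lane, and the key was pressed fully down to its stop and released at 51.6 s; no verdict came back.

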